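# Close up the cutlery chest

## Task

The meal is laid out, so close up the wooden cutlery chest with your fingertips: push its drawer fully home and swing its lid down until it lies flat on the chest. Do not slam either part, do not lift the chest or shove it out of place, and leave the jar, the mug and the bread roll alone.

Things in the scene. Friction and masses are not known exactly. Their poses are not given: they have to be found in the camera images.
- chest: Loose plywood cutlery chest, 3 to 4 kg in all, 260 mm front to back (x), 220 mm wide (y), 75 mm high without lid; drawer in the lower front, open tray 24 mm deep above. Origin: centre of its underside. Its +x points from the drawer front to the hinged back (the drawer goes in along +x), z up. It stands sideways: the drawer front faces the robot's right (world -y), give or take 0.35 rad.
- drawer (a joint): How far the drawer is out, m: 0 = fully home (hard stop), at most 0.14. Slides along the chest's x with about 2 N of friction, stays where left. Its front is a board 200 mm wide, 34 mm high, lower edge 10 mm above the table; when home its outer face is flush with the chest's front.
- drawer_knob (a point): Centre of the flat outer end of the drawer's steel knob, a disc 22 mm in diameter on a short neck at the middle of the drawer front, 28 mm above the table; the end stands 18 mm out from the drawer's front face. Moves with the drawer.
- lid (a joint): Angle of the lid, rad: 0 = shut, flat on the chest's rim (hard stop); 1.57 = upright; at most 1.85 (leaning back). The hinge is stiff: the lid stays at any angle and does not fall shut; 0.8 N m of friction, lid 0.4 kg, so up to about 6 N at 200 mm from the hinge turn it.
- lid_hinge (a point): On the hinge line, mid-width: back top edge of the chest, 75 mm above the table. The hinge line runs along the chest's y. The lid is a plain panel 264 mm long from the hinge, 222 mm wide, 10 mm thick, no handle; the hinge line lies in its underside, so its outer face (top when shut) is 10 mm from that line.
- lid_edge (a point): Middle of the lid's free edge, on its outer face: 264 mm from the hinge line. The outer face looks to the back of the chest (chest +x) while the lid stands upright. Moves with the lid.
- jar: Bystander: amber glass jar with a dark lid, 68 mm in diameter, 100 mm high, loose. Origin: centre of its underside.
- mug: Bystander: white mug, 80 mm in diameter, 90 mm high, handle at its +y, loose. Origin: centre of its underside.
- roll: Bystander: bread roll, 84 mm in diameter, 47 mm high, loose. Origin: centre of its underside.

How it is judged (in metres and radians):
At the end, for the whole second after the job is handed in: The drawer is within 4 mm of fully home and the lid within 0.025 rad of shut, the chest stands flat and at rest within 40 mm of where it began, and jar, mug and roll are within 20 mm of where they began (value of joint drawer below 0.004 m and value of joint lid below 0.025 rad and distance of chest from where it was at the start of the episode below 0.04 m and angle between chest's own z axis and vertical below 0.03 rad and linear speed of chest below 0.01 m/s and distance of each of jar, mug, roll from where it was at the start of the episode below 0.02 m); the robot touches nothing.
It fails at once if the chest is lifted or tipped (10 mm or 0.1 rad) (height (world z) of chest above 0.01 m or angle between chest's own z axis and vertical above 0.1 rad).
It fails at once if the chest is shoved more than 40 mm (distance of chest from where it was at the start of the episode above 0.04 m).
It fails at once if the lid is slammed (faster than 3 rad/s) (velocity of joint lid below -3 rad/s).
It fails at once if the drawer is slammed (faster than 0.6 m/s) (velocity of joint drawer below -0.6 m/s).
It fails at once if the jar, the mug or the roll is moved more than 20 mm or lifted (distance of any of jar, mug, roll from where it was at the start of the episode above 0.02 m).
It also fails if it takes over 58 s, if anything falls off the work surface, if the arm or the gripper's body presses on something with over 40 N, if the wrist force passes 120 N, or if a joint passes its speed limit or range.

## Robot

A 6-joint arm with a two-finger parallel gripper is mounted at the origin on the work surface. World frame = base frame: x ahead of the robot, y to its left, z up, the work surface at z = 0. Lengths are in mm, angles in rad, forces in N, time in s.
With the tool pointing down it reaches from about 350 to 875 mm from the base axis. Payload 4.2 kg.
Tool frame: the origin (TCP) lies at the very end of the fingers, on their centre line; the grasp point (between the pads) lies arm.grip_point_offset behind it (arm.grip_point_offset is the distance from the TCP to the grasp point, in mm); z points along the fingers, y is the line along which they close (so a half turn about z gives the same grasp; the last joint's range is limited). The gripper opens to 85 mm and grips with 20 to 120 N. Pads are 22 mm wide; open, the fingers measure 114 mm over their backs; the gripper's body (76 mm by 85 mm) begins 54 mm behind the grasp point. The pads swing forward as they close: fully open they stand 13 mm farther back than shut.
Start: joints at [1.376, 0.385, 0.008, 0, -1.194, -0.259], TCP at [273.956, 561.736, 231.312] pointing down, gripper open.
Joint ranges: [-3.14, 3.14], [-1.21, 2.06], [-1.07, 1.41], [-3.16, 2.05], [-2.99, -0.16], [-3.1, 3.1]. Speed limits (rad/s): [2.79, 2.79, 3.14, 3.14, 3.14, 3.14].

## Interface

Orientations are given as a unit quaternion [x, y, z, w].
In Python, from bench import arm, cams, ticket gives the robot as it stands.
- The arm moves only by the tool servo_tool, never from a script. Its argument "commands" is a list that holds one entry, the list of rows, each a list of 7 numbers: the closure in counts, from 0 (fully open) to 255 (shut), then the shift along the tool's x, y, z in m, then the turn, a rotation vector about the tool's x, y, z in degrees. In form: [[[grip, x, y, z, ax, ay, az], ...]]. A call has 1 to 10 rows; each row shifts and turns the commanded pose from where the row before left it, along the tool's axes as they then stand; what a row does not reach is not made up. A row lasts 1/12 s, in which the tool goes at most 41.7 mm and 7.16 degrees, less where a joint would pass 70% of its speed; a pose out of reach is approached as far as the arm can. A call with a gripper value outside its range is refused whole. The fingers move at their own pace and stop on an object; the grip force is fixed at half the most. Time passes only in rows, so rows that do not move let the fingers close. It gives the time, the measured TCP pose, the force, the opening and the grip force at its end, in the units of the state.
- arm.read_state(): the state, without advancing time (a new reading comes with each control period).
- cams.get_image(name): name is "scene" or "top" or "wrist"; returns a dict with "frame" (400x640x3 uint8, blue, green, red), "K" (3x3 intrinsics, pixels), "T" (4x4, takes a point from camera to world coordinates). Camera axes: x right, y up, looking along -z (the intrinsics and any distortion apply to the point x, -y, -z); pixel columns grow to the right and rows downward; lengths in mm; the calibration is good to about 2 mm. The wrist camera is an equidistant fisheye: a pixel r from the principal point sees the ray r / f radians off the axis. A picture is of the moment at which its call begins. There is no depth.
- ticket.job_done(): hands the job in; it is judged then, once.
The state is a dict: "clock": time; "joints": joint angles; "joint_vel": joint speeds; "joint_efforts": joint torques, N m; "position": TCP position; "ee_rot": TCP orientation; "contact_force": force on the tool from outside, world axes, zero at the start; "wrist_torque": the same for the moment, N m; "gripper_width": finger opening in mm; "grasp_force": force on a finger pad.
Only numpy, scipy, OpenCV 4.12 (cv2) and the standard library are available. Lean on these libraries where they do the work, as an engineer would, in place of code of your own. Each camera call takes 0.05 s, during which the arm holds its last target. There are 200 camera calls.

## Working session

There is one attempt and no reset: what is moved stays moved. The work goes in short steps, Python scripts to look and compute and a tool call to move; the robot and the scene stay as the last step left them, time stands still between calls to the robot, and variables do not carry over. Pictures are saved under pics/ and viewed, at most 10 in all, crops included, and the job is handed in when it is done.

Besides the shell and the picture viewer there is one more tool, called after "Call:" as name(argument=value, ...) on one line, values as JSON. servo_tool: Moves the arm, as the interface text tells. Its arguments: {"type":"object","properties":{"commands":{"type":"array","items":{"type":"array","items":{"type":"array","items":{"type":"number"}}}}},"required":["commands"]}

```bash
mkdir -p pics; cat > h.py <<'E'
import numpy as np, cv2
from bench import arm, cams, ticket
from scipy.spatial.transform import Rotation as R
def grab(n,fn):
    d=cams.get_image(n); cv2.imwrite('pics/'+fn,d['frame']); np.savez('pics/'+fn+'.npz',K=d['K'],T=d['T'],f=d['frame']); return d
def ray(K,T,u,v):
    d=np.array([(u-K[0,2])/K[0,0],-(v-K[1,2])/K[1,1],-1.]); return T[:3,3],T[:3,:3]@d
def onz(K,T,u,v,z):
    o,d=ray(K,T,u,v); return o+d*(z-o[2])/d[2]
def proj(K,T,p):
    c=T[:3,:3].T@(np.asarray(p,float)-T[:3,3]); return np.array([K[0,2]+K[0,0]*c[0]/-c[2],K[1,2]-K[1,1]*c[1]/-c[2]])
E
python3 - <<'E'
from h import *
for n in('scene','top'):
    d=grab(n,n+'0.png'); print(n,d['K'].round(1).tolist(),d['T'].round(3).tolist(), [k for k in d])
s=arm.read_state(); print(s['clock'],s['position'],s['ee_rot'],s['gripper_width'],arm.grip_point_offset)
E
```

```text
scene [[376.3, 0.0, 324.0], [0.0, 376.3, 203.5], [0.0, 0.0, 1.0]] [[0.713, -0.552, 0.432, 1076.983], [0.701, 0.549, -0.456, -537.305], [0.014, 0.628, 0.778, 1018.174], [0.0, 0.0, 0.0, 1.0]] ['frame', 'K', 'T']
top [[367.1, 0.0, 316.0], [0.0, 367.1, 203.3], [0.0, 0.0, 1.0]] [[0.011, 0.985, -0.17, 369.444], [-1.0, 0.009, -0.008, -9.753], [-0.007, 0.17, 0.985, 1185.695], [0.0, 0.0, 0.0, 1.0]] ['frame', 'K', 'T']
0.1 [273.73143672 561.25529326 230.33995555] [ 9.74358759e-01 -2.24997810e-01 -1.64613112e-04  9.82898401e-04] 85.34843866770049 18.700000000000003
```

View pics/scene0.png

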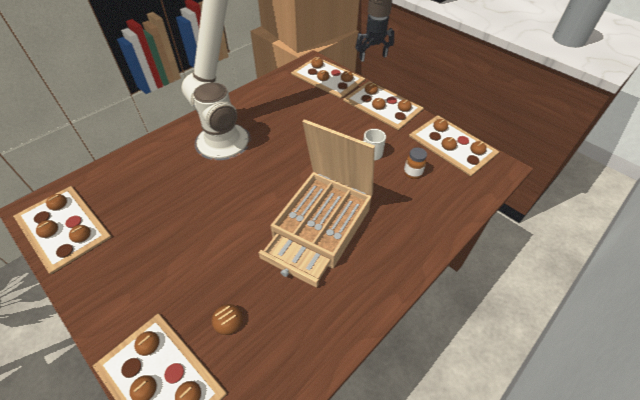

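View pics/top0.png

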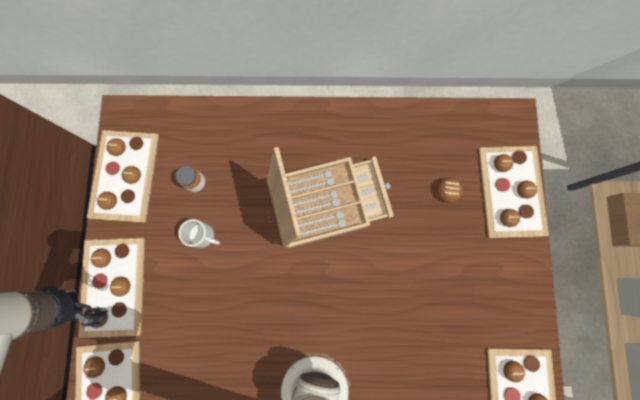

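The scene view shows the chest around (320,225), drawer knob at (285,272) and lid upright with its free edge from (307,123) to (373,157). In the top view the lid edge is near (275,150)-(283,243), the knob at (388,185), mug (195,233), jar (187,178), roll (449,190). I'll crop both views to read the corners.

```bash
python3 - <<'E'
import cv2
a=cv2.imread('pics/top0.png')[140:255,255:405]; b=cv2.imread('pics/scene0.png')[110:290,250:390]
cv2.imwrite('pics/tc.png',cv2.resize(a,None,fx=5,fy=5,interpolation=3)); cv2.imwrite('pics/sc.png',cv2.resize(b,None,fx=3.33333,fy=3.33333,interpolation=3))
E
```

```text
(no output)
```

View pics/tc.png

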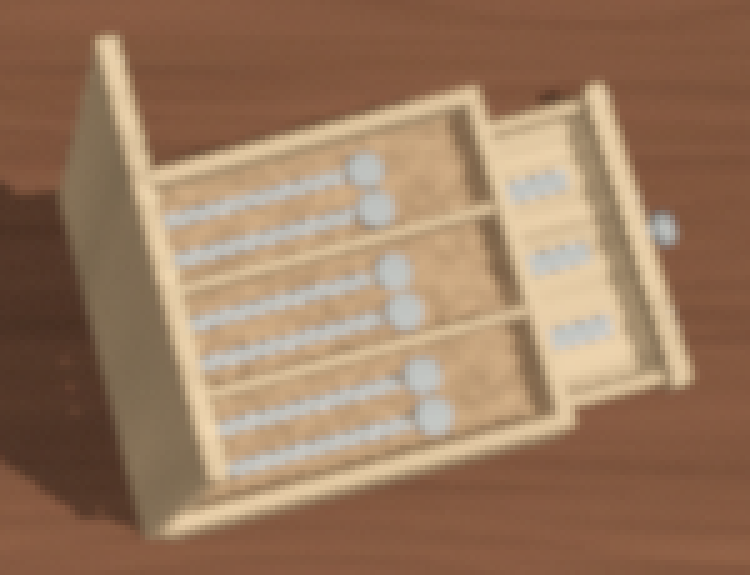

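View pics/sc.png

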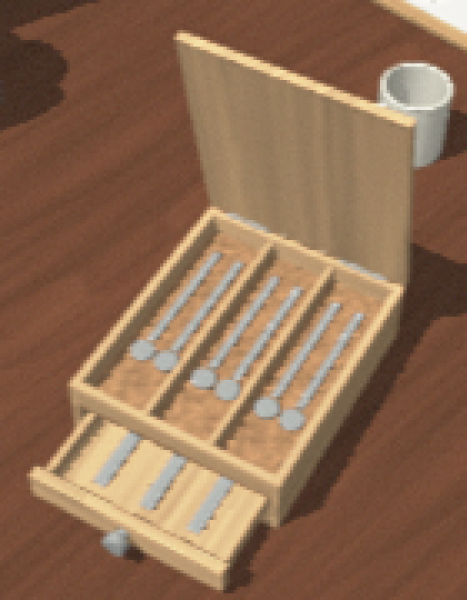

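The top crop shows the front rim corners at crop (480,88) and (573,425), drawer board corners at (600,85) and (690,380), knob (665,230), and lid free edge (108,38)-(215,480). The scene crop shows the lid free edge (180,35)-(413,122) and front rim corners (72,385) and (277,485).

```bash
cat >> h.py <<'E'
def tri(a,b):
    (o1,d1),(o2,d2)=a,b; d1=d1/np.linalg.norm(d1); d2=d2/np.linalg.norm(d2)
    t=np.linalg.lstsq(np.c_[d1,-d2],o2-o1,rcond=None)[0]; p,q=o1+d1*t[0],o2+d2*t[1]; return (p+q)/2,np.linalg.norm(p-q)
E
python3 - <<'E'
from h import *
S=np.load('pics/scene0.png.npz');T=np.load('pics/top0.png.npz')
t=lambda x,y:(T['K'],T['T'],255+x/5-.4,140+y/5-.4)
s=lambda x,y:(S['K'],S['T'],250+x*.3-.35,110+y*.3-.35)
np.set_printoptions(precision=1,suppress=True)
A=onz(*t(485,88),75);B=onz(*t(577,425),75);print('front rim',A,B,np.linalg.norm(A-B))
A2=onz(*s(277,485),75);B2=onz(*s(72,385),75);print('scene',A2,B2,np.linalg.norm(A2-B2))
C=onz(*t(150,535),75);print('back low-x corner',C,np.linalg.norm(C-B))
yv=(A-B)+(A2-B2); yv=-yv/np.linalg.norm(yv)   # chest y: x cross.. 
print('dir',yv)
for a,b in(((605,85),(225,590)),((692,382),(32,475)),((665,230),(115,543))):
    print(tri(ray(*t(*a)),ray(*s(*b))))
for z in(44,): print('board',onz(*t(605,85),z),onz(*t(692,382),z))
print('knob',onz(*t(672,230),28))
print('lid',tri(ray(*t(108,36)),ray(*s(413,122))),tri(ray(*t(215,480)),ray(*s(178,35))))
f=T['f']
for nm,u,v,z in(('jar',187,178,100),('mug',195,233,90),('roll',449,190,24)): print(nm,onz(T['K'],T['T'],u,v,z))
E
```

```text
front rim [ 708.4 -110.1   75. ] [ 496.6 -164.8   75. ] 218.74078311322512
scene [ 705.6 -104.    75. ] [ 498.4 -160.5   75. ] 214.80893278292226
back low-x corner [427.5  93.   75. ] 266.8992044529617
dir [-1.  -0.3 -0. ]
(array([ 726.6, -191.3,   28.1]), np.float64(3.6942873048192397))
(array([ 529. , -239.9,   44.3]), np.float64(3.6161043201122665))
(array([ 628.4, -228.3,   32.3]), np.float64(1.5523412917132207))
board [ 720.6 -190.2   44. ] [ 528.  -241.5   44. ]
knob [ 628.9 -234.3   28. ]
lid (array([653.4,  95.5, 336. ]), np.float64(0.6225975669419969)) (array([439.8,  39.7, 332.5]), np.float64(0.2579665057947844))
jar [630.7 393.3 100. ]
mug [464.4 361.   90. ]
roll [ 617.1 -427.9   24. ]
```

Call:
servo_tool(commands=[[[255,0,0,-0.0075,0,0,7],[255,0,0,-0.0075,0,0,7],[255,0,0,-0.0075,0,0,7],[255,0,0,-0.0075,0,0,7],[255,0,0,-0.0075,0,0,7],[255,0,0,-0.0075,0,0,7],[255,0,0,-0.0075,0,0,7]]])

```text
clock: 0.68
position: [273.8, 561.4, 283.5]
ee_rot: [0.791, -0.611, 0.0, 0.001]
contact_force: [-0.4, -0.2, 0.6]
gripper_width: 0.8
grasp_force: 0.0
```

Call:
servo_tool(commands=[[[255,0.035,-0.01,0,0,0,0],[255,0.035,-0.01,0,0,0,0],[255,0.035,-0.01,0,0,0,0],[255,0.035,-0.01,0,0,0,0],[255,0.035,-0.01,0,0,0,0],[255,0.035,-0.01,0,0,0,0],[255,0.035,-0.01,0,0,0,0],[255,0.035,-0.01,0,0,0,0],[255,0.035,-0.01,0,0,0,0],[255,0,0,0,0,0,0]]])

```text
clock: 1.52
position: [444.0, 276.2, 283.6]
ee_rot: [0.792, -0.611, 0.0, 0.001]
contact_force: [-0.9, -0.3, -1.2]
gripper_width: -0.1
grasp_force: 0.0
```

Call:
servo_tool(commands=[[[255,0.032,-0.01,0,0,0,0],[255,0.032,-0.01,0,0,0,0],[255,0.032,-0.01,0,0,0,0],[255,0.032,-0.01,0,0,0,0],[255,0.028,-0.007,0,0,0,0],[255,0,0,0,0,0,0],[255,0,0,0,0,0,0]]])

```text
clock: 2.1
position: [528.4, 141.1, 283.1]
ee_rot: [0.792, -0.61, -0.0, 0.001]
contact_force: [-0.1, -0.1, 0.7]
gripper_width: -0.6
grasp_force: 0.0
```

```bash
python3 - <<'E'
from h import *
d=grab('scene','s1.png'); cv2.imwrite('pics/s1c.png',cv2.resize(d['frame'][60:300,200:420],None,fx=2.5,fy=2.5,interpolation=3))
print(arm.read_state()['contact_force'],arm.read_state()['position'])
E
```

```text
[-0.65400887  0.37151906 -0.29689208] [528.05385207 141.9133278  283.25982914]
```

View pics/s1c.png

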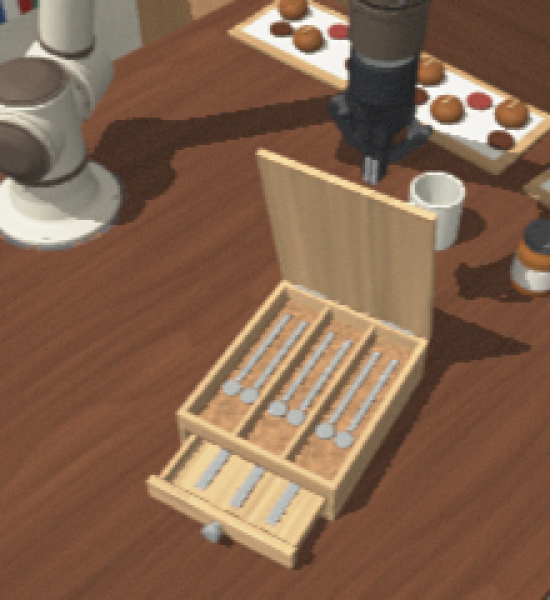

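The view shows the closed fingertips behind the lid at crop (370,180), with the chest unmoved. Next, a gentle approach.

Call:
servo_tool(commands=[[[255,0.006,0,0,0,0,0],[255,0.006,0,0,0,0,0],[255,0.006,0,0,0,0,0],[255,0.006,0,0,0,0,0],[255,0.005,0,0,0,0,0],[255,0.005,0,0,0,0,0],[255,0.005,0,0,0,0,0],[255,0.005,0,0,0,0,0],[255,0.005,0,0,0,0,0]]])

```text
clock: 2.9
position: [541.0, 94.4, 283.8]
ee_rot: [0.793, -0.609, -0.0, 0.0]
contact_force: [0.3, 0.6, -0.8]
gripper_width: 0.1
grasp_force: 0.0
```

```bash
cat >> h.py <<'E'
XC=np.array([-.2585,.966]);H=np.array([535.2,116.3])
def sl(p): q=np.asarray(p)[:2]-H; return q@XC, q@np.array([-.966,-.2585])
E
python3 - <<'E'
from h import *
r=210
th=np.arange(1.38,-0.01,-.06); th=np.append(th,0)
s=-r*np.cos(th)+10*np.sin(th)+11; z=75+r*np.sin(th)+10*np.cos(th)
for i in range(len(th)): print(th[i].round(2),s[i].round(1),z[i].round(1), '' if i==0 else (round(s[i-1]-s[i],1),round(z[i-1]-z[i],1)))
st=arm.read_state();print(sl(st['position']),st['position'],st['contact_force'])
E
```

```text
1.38 -19.0 283.1 
1.32 -31.4 280.9 (np.float64(12.4), np.float64(2.2))
1.26 -43.7 278.0 (np.float64(12.3), np.float64(2.9))
1.2 -55.8 274.4 (np.float64(12.1), np.float64(3.6))
1.14 -67.6 270.0 (np.float64(11.8), np.float64(4.4))
1.08 -79.2 264.9 (np.float64(11.6), np.float64(5.1))
1.02 -90.4 259.2 (np.float64(11.2), np.float64(5.7))
0.96 -101.2 252.8 (np.float64(10.9), np.float64(6.4))
0.9 -111.7 245.7 (np.float64(10.5), np.float64(7.1))
0.84 -121.7 238.0 (np.float64(10.0), np.float64(7.7))
0.78 -131.3 229.8 (np.float64(9.5), np.float64(8.3))
0.72 -140.3 221.0 (np.float64(9.0), np.float64(8.8))
0.66 -148.8 211.7 (np.float64(8.5), np.float64(9.3))
0.6 -156.7 201.8 (np.float64(7.9), np.float64(9.8))
0.54 -164.0 191.5 (np.float64(7.3), np.float64(10.3))
0.48 -170.7 180.8 (np.float64(6.7), np.float64(10.7))
0.42 -176.7 169.8 (np.float64(6.0), np.float64(11.1))
0.36 -182.0 158.3 (np.float64(5.3), np.float64(11.4))
0.3 -186.7 146.6 (np.float64(4.6), np.float64(11.7))
0.24 -190.6 134.6 (np.float64(3.9), np.float64(12.0))
0.18 -193.8 122.4 (np.float64(3.2), np.float64(12.2))
0.12 -196.3 110.1 (np.float64(2.5), np.float64(12.4))
0.06 -198.0 97.6 (np.float64(1.7), np.float64(12.5))
-0.0 -199.0 85.0 (np.float64(1.0), np.float64(12.6))
0.0 -199.0 85.0 (np.float64(0.0), np.float64(-0.0))
(np.float64(-22.670770956239664), np.float64(0.07492353896785885)) [540.98814405  94.38019077 283.79724415] [ 0.25544755  0.5878426  -0.75421129]
```

Call:
servo_tool(commands=[[[255,0.004,0,0,0,0,0],[255,0.004,0,0,0,0,0],[255,0.004,0,0,0,0,0],[255,0.004,0,0.001,0,0,0]]])

```text
clock: 3.23
position: [544.9, 79.6, 282.6]
ee_rot: [0.793, -0.609, -0.0, -0.0]
contact_force: [-0.1, 3.5, -1.5]
gripper_width: 0.0
grasp_force: 1.6
```

Call:
servo_tool(commands=[[[255,0.006,0,0.003,0,0,0],[255,0.009,0,0.004,0,0,0],[255,0.012,0,0.005,0,0,0],[255,0.012,0,0.005,0,0,0],[255,0.011,0,0.006,0,0,0],[255,0.011,0,0.0065,0,0,0],[255,0.0105,0,0.007,0,0,0],[255,0.01,0,0.0075,0,0,0]]])

```text
clock: 3.9
position: [566.6, -0.7, 238.1]
ee_rot: [0.793, -0.609, 0.0, -0.0]
contact_force: [1.4, 2.0, 2.0]
gripper_width: -0.4
grasp_force: 1.2
```

```bash
python3 -c "
from h import *
st=arm.read_state();print(sl(st['position']),st['position'],st['contact_force'])"
```

```text
(np.float64(-121.1725279167746), np.float64(-0.028165920483577918)) [566.55098863  -0.74792687 238.05821622] [1.43742581 1.98795475 2.01369873]
```

On the arc (s −121, z 238 ↔ 0.84 rad). Continuing.

Call:
servo_tool(commands=[[[255,0.0095,0,0.0085,0,0,0],[255,0.009,0,0.009,0,0,0],[255,0.0085,0,0.0095,0,0,0],[255,0.008,0,0.01,0,0,0],[255,0.0075,0,0.0105,0,0,0],[255,0.0065,0,0.011,0,0,0],[255,0.006,0,0.011,0,0,0],[255,0.0055,0,0.0115,0,0,0],[255,0.0045,0,0.0115,0,0,0]]])

```text
clock: 4.65
position: [582.9, -62.6, 144.9]
ee_rot: [0.793, -0.609, -0.0, 0.0]
contact_force: [0.4, -0.4, 1.3]
gripper_width: 0.1
grasp_force: 0.9
```

```bash
python3 -c "
from h import *
st=arm.read_state();print(sl(st['position']),st['position'],st['contact_force'])"
```

```text
(np.float64(-185.18261082367363), np.float64(0.21004571394341975)) [582.86783751 -62.64459092 144.94339568] [ 0.39399035 -0.40966654  1.33610502]
```

Call:
servo_tool(commands=[[[255,0.004,0,0.011,0,0,0],[255,0.0035,0,0.011,0,0,0],[255,0.0025,0,0.011,0,0,0],[255,0.0015,0,0.01,0,0,0],[255,0.001,0,0.007,0,0,0],[255,0,0,0.005,0,0,0],[255,0,0,0.003,0,0,0],[255,0,0,0,0,0,0]]])

```text
clock: 5.32
position: [585.6, -74.2, 87.5]
ee_rot: [0.793, -0.609, -0.001, 0.001]
contact_force: [0.6, 1.2, -1.2]
gripper_width: 0.2
grasp_force: 0.0
```

Call:
servo_tool(commands=[[[255,0,0,0.001,0,0,0],[255,0,0,0.001,0,0,0],[255,0,0,0.001,0,0,0],[255,0,0,0.0005,0,0,0]]])

```text
clock: 5.65
position: [586.2, -74.1, 85.1]
ee_rot: [0.793, -0.609, 0.0, -0.0]
contact_force: [-0.8, -0.4, 2.8]
gripper_width: 0.2
grasp_force: 1.7
```

Call:
servo_tool(commands=[[[255,0,0,0.001,0,0,0],[255,0,0,0.001,0,0,0],[255,0,0,0.001,0,0,0],[255,0,0,0,0,0,0]]])

```text
clock: 5.98
position: [586.3, -74.1, 85.0]
ee_rot: [0.794, -0.608, 0.001, -0.0]
contact_force: [-5.6, 1.7, 15.2]
gripper_width: -0.2
grasp_force: 7.8
```

Call:
servo_tool(commands=[[[255,0,0,-0.015,0,0,0],[255,0,0,-0.02,0,0,0],[255,0.03,0,0,0,0,0],[255,0.03,0,0,0,0,0],[255,0.03,0,0,0,0,0],[255,0.03,0,0,0,0,0],[255,0.03,0,0,0,0,0],[255,0.03,0,0,0,0,0],[255,0.028,0,0,0,0,0],[255,0,0,0,0,0,0]]])

```text
clock: 6.82
position: [640.6, -279.6, 116.0]
ee_rot: [0.792, -0.611, 0.001, 0.0]
contact_force: [0.5, -1.0, 0.2]
gripper_width: -0.3
grasp_force: 0.0
```

```bash
python3 - <<'E'
from h import *
st=arm.read_state();print(sl(st['position']),st['position'],st['contact_force'])
d=grab('scene','s2.png'); cv2.imwrite('pics/s2c.png',cv2.resize(d['frame'][60:300,200:420],None,fx=2.5,fy=2.5,interpolation=3))
E
```

```text
(np.float64(-409.7236825347406), np.float64(0.562746960999003)) [ 640.57225022 -279.64715927  116.04705429] [ 0.54637673 -0.95076323  0.19469512]
```

View pics/s2c.png

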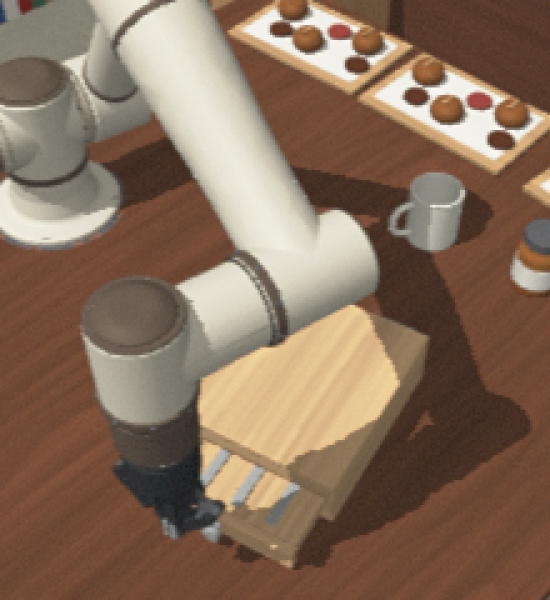

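The lid lies flat, the chest is where it was, and the fingertips are just in front of the knob (crop (212,533)). Now I'll descend and approach the knob.

Call:
servo_tool(commands=[[[255,0,0,0.02,0,0,0],[255,0,0,0.02,0,0,0],[255,0,0,0.02,0,0,0],[255,0,0,0.02,0,0,0],[255,0,0,0.013,0,0,0],[255,0,0,0,0,0,0]]])

```text
clock: 7.37
position: [637.6, -273.4, 20.2]
ee_rot: [0.793, -0.609, -0.003, 0.001]
contact_force: [-0.1, 0.6, -0.6]
gripper_width: -0.2
grasp_force: 0.0
```

Call:
servo_tool(commands=[[[255,-0.005,0,0,0,0,0],[255,-0.005,0,0,0,0,0],[255,-0.005,0,0,0,0,0],[255,-0.005,0,0,0,0,0],[255,-0.005,0,0,0,0,0],[255,-0.005,0,0,0,0,0],[255,-0.004,0,0,0,0,0],[255,-0.004,0,0,0,0,0],[255,-0.004,0,0,0,0,0],[255,-0.004,0,0,0,0,0]]])

```text
clock: 8.2
position: [628.3, -230.7, 24.3]
ee_rot: [0.793, -0.609, 0.001, -0.0]
contact_force: [0.0, -3.3, 2.2]
gripper_width: 0.1
grasp_force: 1.1
```

Call:
servo_tool(commands=[[[255,-0.007,0,0,0,0,0],[255,-0.007,0,0,0,0,0],[255,-0.007,0,0,0,0,0],[255,-0.007,0,0,0,0,0],[255,-0.007,0,0,0,0,0],[255,-0.006,0,0,0,0,0],[255,-0.006,0,0,0,0,0],[255,-0.005,0,0,0,0,0]]])

```text
clock: 8.87
position: [614.3, -179.6, 23.7]
ee_rot: [0.793, -0.609, -0.0, 0.0]
contact_force: [-0.4, -2.4, 1.0]
gripper_width: -0.1
grasp_force: 1.1
```

```bash
python3 - <<'E'
from h import *
st=arm.read_state();print(sl(st['position']),st['position'],st['contact_force'],st['clock'])
E
```

```text
(np.float64(-306.28374464476065), np.float64(0.11306019426971982)) [ 614.26685155 -179.60575934   23.74653882] [-0.39937594 -2.40240418  0.99897311] 8.8667
```

Another ~17 mm to go, slowly.

Call:
servo_tool(commands=[[[255,-0.003,0,0,0,0,0],[255,-0.003,0,0,0,0,0],[255,-0.003,0,0,0,0,0],[255,-0.002,0,0,0,0,0],[255,-0.001,0,0,0,0,0]]])

```text
clock: 9.28
position: [611.3, -168.6, 23.7]
ee_rot: [0.793, -0.609, -0.0, 0.0]
contact_force: [0.0, -2.3, 0.8]
gripper_width: -0.3
grasp_force: 1.0
```

Call:
servo_tool(commands=[[[255,-0.001,0,0,0,0,0],[255,-0.001,0,0,0,0,0],[255,-0.001,0,0,0,0,0]]])

```text
clock: 9.53
position: [610.5, -165.9, 23.7]
ee_rot: [0.793, -0.609, -0.0, 0.0]
contact_force: [-1.1, -2.2, 0.2]
gripper_width: 0.1
grasp_force: 1.0
```

Call:
servo_tool(commands=[[[255,-0.001,0,0,0,0,0],[255,-0.001,0,0,0,0,0],[255,-0.001,0,0,0,0,0]]])

```text
clock: 9.78
position: [609.7, -163.0, 23.7]
ee_rot: [0.793, -0.609, -0.0, 0.0]
contact_force: [-1.7, -2.8, 0.3]
gripper_width: 0.0
grasp_force: 1.0
```

Call:
servo_tool(commands=[[[255,-0.001,0,0,0,0,0],[255,-0.001,0,0,0,0,0]]])

```text
clock: 9.95
position: [609.5, -161.9, 23.7]
ee_rot: [0.794, -0.609, 0.0, 0.0]
contact_force: [0.7, -9.5, -2.3]
gripper_width: -0.1
grasp_force: 4.9
```

Call:
servo_tool(commands=[[[255,-0.001,0,0,0,0,0],[255,0,0,0,0,0,0]]])

```text
clock: 10.12
position: [609.5, -161.9, 23.7]
ee_rot: [0.793, -0.609, 0.001, 0.001]
contact_force: [-0.0, -9.9, -1.6]
gripper_width: 0.2
grasp_force: 4.8
```

Firm stop at the expected place. Backing off, rising, and looking.

Call:
servo_tool(commands=[[[255,0.01,0,0,0,0,0],[255,0.02,0,0,0,0,0],[255,0.025,0,0,0,0,0],[255,0,0,-0.03,0,0,0],[255,0,0,-0.04,0,0,0],[255,0,0,-0.04,0,0,0],[255,0,0,-0.04,0,0,0],[255,0.03,0.03,-0.02,0,0,0],[255,0.02,0.03,0,0,0,0],[255,0,0,0,0,0,0]]])

```text
clock: 10.95
position: [578.7, -275.9, 194.0]
ee_rot: [0.792, -0.61, 0.001, -0.001]
contact_force: [-0.9, 0.4, -1.0]
gripper_width: -0.0
grasp_force: 0.0
```

```bash
python3 - <<'E'
from h import *
st=arm.read_state();print(st['position'],st['contact_force'])
a=grab('scene','s3.png')['frame'][110:300,230:440]; b=grab('top','t3.png')['frame'][130:260,160:470]
a=cv2.resize(a,(400,362),interpolation=3); b=cv2.resize(b,(400,168),interpolation=3)
b=cv2.resize(np.load('pics/t3.png.npz')['f'][140:255,255:405],(400,307),interpolation=3)
b=cv2.copyMakeBorder(b,0,55,0,0,cv2.BORDER_CONSTANT); cv2.imwrite('pics/m3.png',np.hstack([a,b]))
T0=np.load('pics/top0.png.npz')['f'].astype(int);T3=np.load('pics/t3.png.npz')['f'].astype(int)
for n,(u,v) in dict(jar=(187,178),mug=(195,233),roll=(449,190)).items(): print(n,abs(T0-T3)[v-18:v+18,u-22:u+22].mean())
E
```

```text
[ 578.68863169 -275.88042949  193.98265848] [-0.88983766  0.41482764 -1.04700428]
jar 9.245791245791246
mug 19.561237373737374
roll 21.217171717171716
```

View pics/m3.png

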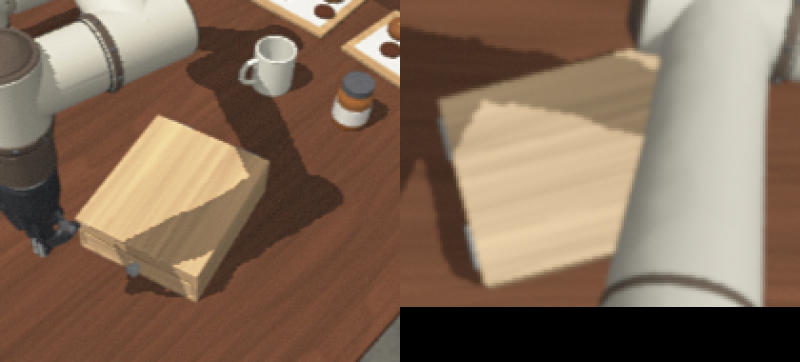

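The view shows the lid flat on the chest and the drawer front flush, with the knob at (133,268). The mug and jar are in place, and the robot is clear of everything.

```bash
python3 -c "
from bench import ticket
print(ticket.job_done())"
```

```text
the job is handed in; nothing more can be done
None
```

The chest is closed and the job is handed in at about 11 s of robot time: the lid and the drawer were each pushed gently to their hard stops, the last pictures show the chest, mug and jar unmoved, and the roll was never approached though I did not re-check it afterwards; no verdict came back.

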